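# Pull the spice crate out of the deep shelf with the hook

### The job

Take the pull hook, hook it over the front lip of the spice crate at the back of the low shelf and drag the crate forward until it presses gently but clearly, for about half a second, on the rubber buffers of the front rail, without squashing them flat. Then unhook, leave the crate there and lay the hook back down on the counter. Do not touch the crate with the gripper, and keep its jars standing and the other things where they are.

Things in the scene. Friction and masses are not known exactly. Their poses are not given: they have to be found in the camera images.
- shelf: Fixed low pantry shelf. Origin on the counter, below the middle of the inner face of its wooden front rail; x points into the shelf, y left, z up. Deck: top 12 mm above the counter, 240 mm wide, x=-20 to 360 mm. Side guides 20 mm high above the deck, 200 mm apart, keep the crate on it.
- roof (a point): Middle of the front wire of the shelf's steel wire roof, 106 mm into the shelf from the rail's inner face. The roof (underside 167, top 181 mm above the counter) covers all from 100 to 360 mm behind the rail, on four 12 mm posts at its corners, 118 mm left and right. In front of it the deck is open to above.
- rail: Front rail of the shelf: 14 mm thick, 236 mm wide, top 44 mm above the counter. Origin on the deck, mid width, on its inner face; x into the shelf. It carries two rubber buffers, 22 mm across, facing the crate at y=+-45, 18 mm above the deck. Their faces stand 10 to 40 mm inward of the rail, not measured: feel for them. Together they yield 1 mm per 3.2 N, and are flat at 5 mm.
- crate: Open wooden crate, loose, 0.3 to 0.55 kg plus three jars of 90 g. 130 (x) by 150 (y) by 80 mm high, walls and floor 5 mm. Origin at the centre of its underside; its front is its -x side. It starts on the deck under the roof, a little askew, its front 125 to 165 mm behind the rail. The 50 mm inside its front wall are free of jars.
- crate_lip (a point): Middle of the upper edge of the crate's front lip, 80 mm above the crate's underside, 68 mm ahead (-x) of its centre. The lip's outer face lies 3 mm ahead of this point, the front wall's inner face 8 mm behind it.
- hook_grip (a point): Middle of the grip of the pull hook (loose, 160 g), 18 mm above its underside. Wooden block 24 mm wide (y), 36 high, from 70 mm behind to 40 mm ahead of this point. A flat steel shank (10 mm wide, 8 high, underside 27 mm above the hook's underside) runs on along +x to the blade. It lies on the counter right of the shelf, blade down.
- hook_tip (a point): Lower edge of the hook's blade, middle of the face turned to the grip, 165 mm ahead of the grip point along x and level with the underside of the grip. The blade is a steel plate 5 mm thick (from this point forward), 30 mm wide, standing down 27 mm below the shank.
- jar0: Spice jar standing in the crate, 38 mm across, 66 mm high; origin at its underside, z up its axis.
- jar1: Like jar0.
- jar2: Like jar0.
- spatula: Bystander: flat turner with wooden handle, 260 mm long, lying beside the hook; origin under its middle.
- mill: Bystander: dark wooden pepper mill, 52 mm across, 140 mm high; origin under its centre.
- oil: Bystander: green oil bottle, 60 mm across, 200 mm high; origin under its centre.
- bowl: Bystander: white bowl, 120 mm across, 45 mm high; origin under its centre.
- bigjar: Bystander: glass jar with a lid, 72 mm across, 120 mm high; origin under its centre.
- potato: Bystander: potato, 62 mm across, 50 mm high, on the cutting board; origin under its centre.

How it is judged:
By the outcome, as a careful person would: the job done as asked, in the order asked, and still so for the second after the job is handed in, with the robot touching nothing.
It also fails if it takes over 72 s, if anything falls off the work surface, if the arm or the gripper's body presses on something with over 40 N, if the wrist force passes 120 N, or if a joint passes its speed limit or range.

### The arm

A 7-joint arm with a two-finger parallel gripper is mounted at the origin on the work surface. World frame = base frame: x ahead of the robot, y to its left, z up, the work surface at z = 0. Lengths are in mm, angles in rad, forces in N, time in s.
With the tool pointing down it reaches from about 400 to 900 mm from the base axis. Payload 5.6 kg.
Tool frame: the origin (TCP) lies midway between the tips of the shut fingers; the grasp point (between the pads) lies 19 mm behind it; z points along the fingers, y is the line along which they close (so a half turn about z gives the same grasp; the last joint's range is limited). The gripper opens to 92 mm and grips with 3 to 60 N. Pads are 20 mm wide; open, the fingers measure 128 mm over their backs; the gripper's body (75 mm by 189 mm) begins 69 mm behind the grasp point.
Start: joints at [1.135, 0.468, -0.012, 1.603, 0.006, 1.071, -0.056], TCP at [248.765, -600.521, 214.592] pointing down, gripper open.
Joint ranges: [-2.53, 2.53], [-0.31, 2.02], [-1.57, 1.55], [0.28, 2.44], [-1.29, 4.43], [0.15, 1.84], [-2.92, 2.92]. Speed limits (rad/s): [2.57, 2.57, 3.14, 3.14, 3.14, 3.14, 3.14].

### API

Orientations are given as a rotation vector (axis times angle).
In Python, from cell import robot, grip, kin, viewer gives the robot as it stands. Calls block until the motion is done:
- robot.movep(position, orientation): joint-space move of the TCP to a pose.
- robot.servo_line(position, feed=150, rotation=None): straight line of the TCP; rotation=None keeps the orientation; feed is the mean speed in mm/s.
- robot.goto_joints(angles): joint-space move.
- grip(opening, newtons=None): opening from 0.0 (shut) to 1.0 (fully open); newtons is the grip in N (None keeps the last); returns when the fingers have stopped.
- robot.hold(seconds).
- kin.ik(position, orientation): joint angles nearest the present ones, or None.
- robot.observe(): the state.
- viewer.read_camera(name): name is "side" or "top"; returns the picture (400x640x3 uint8, red, green, blue); there is no depth.
- viewer.camera_info(name): a dict with "camera_matrix" (3x3 intrinsics, pixels), "R" (3x3) and "t" (3): a world point X has camera coordinates R X + t. Camera axes: x right, y down, z forward; pixel columns grow to the right and rows downward; lengths in mm; the calibration is good to about 2 mm. A picture is of the moment at which its call begins. camera_info takes no time and is no camera call.
A pose or a line that the arm cannot do raises robot.IKError and nothing moves.
- robot.job_done(): hands the job in; it is judged then, once.
Trained networks look in the newest picture that a camera, given by its name, has taken for a name from the list of things; names that differ only in an ending like _2 or _b are one class to them, and where a whole thing is asked for, a point or a joint stands for the part that bears it (a point fixed in the world has none). Each returns a list of dicts, best first, with "confidence" (0 to 1); they miss things now and then, are a little off and sometimes report something else, mostly with a low value. They report only what shows in the picture. A call takes as long as a camera call.
- viewer.silhouettes(name, camera): "mask" (400x640 bool, what is visible of it).
- viewer.pinpoint(name, camera): "at" ([x, y, z] in mm, in the coordinates of the camera as it stood for that picture, good to about 4 mm: a listed point, or the origin of a listed thing).
The state is a dict: "t": time; "joints": joint angles; "joint_velocities": joint speeds; "joint_torque": joint torques, N m; "tcp_pos": TCP position; "tcp_rot": TCP orientation; "contact_force": force on the tool from outside, world axes, zero at the start; "wrist_torque": the same for the moment, N m; "grip_width": opening from 0.0 (shut) to 1.0 (fully open); "grip_force": force on a finger pad.
Only numpy, scipy, OpenCV 4.12 (cv2) and the standard library are available. Lean on these libraries where they do the work, as an engineer would, in place of code of your own. Each camera call takes 0.05 s, during which the arm holds its last target. There are 200 camera calls.

## Working session

There is one attempt and no reset: what is moved stays moved. The work goes in short steps, each a Python script; the robot and the scene stay as the last script left them, time stands still between calls to the robot, and variables do not carry over. Pictures are saved under pics/ and viewed, at most 10 in all, crops included, and the job is handed in when it is done.

```bash
mkdir -p pics
cat > h.py <<'E'
import numpy as np, cv2
from cell import robot, grip, kin, viewer
from scipy.spatial.transform import Rotation as R
def w(cam,at):
    c=viewer.camera_info(cam); return np.array(c["R"]).T@(np.array(at)-np.array(c["t"]))
def px(cam,X):
    c=viewer.camera_info(cam); p=np.array(c["camera_matrix"])@(np.array(c["R"])@X+np.array(c["t"])); return p[:2]/p[2]
def find(names,cams=("side","top")):
    for cam in cams:
        for n in names:
            for d in viewer.pinpoint(n,cam)[:2]:
                X=w(cam,d["at"]); print(cam,n,round(d["confidence"],2),X.round(1),px(cam,X).round())
def snap(cam,name):
    im=viewer.read_camera(cam); cv2.imwrite(f"pics/{name}.png",im[:,:,::-1]); return im
E
python3 - <<'E'
from h import *
snap("side","s0");snap("top","t0")
find("shelf roof rail crate crate_lip hook_grip hook_tip jar0 spatula mill oil bowl bigjar potato".split())
o=robot.observe();print(o)
for c in("side","top"):
  i=viewer.camera_info(c);print(c,-np.array(i["R"]).T@np.array(i["t"]))
E
```

```text
side shelf 0.59 [4.701e+02 1.137e+02 4.000e-01] [343. 260.]
side roof 0.83 [579.1 117.1 173.7] [307. 210.]
side rail 0.97 [471.5 114.8  12. ] [343. 257.]
side crate 0.67 [659.5 125.9   9.4] [280. 243.]
side crate_lip 0.71 [596.3 133.9  98.3] [299. 231.]
side hook_grip 0.98 [ 435.5 -363.7   21.5] [393. 156.]
side hook_grip 0.63 [ 675.3 -184.4    6. ] [311. 176.]
side hook_tip 0.83 [ 599.  -381.     0.7] [350. 147.]
side hook_tip 0.74 [410.5 310.7   1.7] [342. 324.]
side jar0 0.79 [677.8 126.2  18.9] [274. 240.]
side jar0 0.67 [696.5  78.7  17.9] [275. 227.]
side spatula 0.64 [ 419.1 -207.7    4.6] [387. 190.]
side spatula 0.38 [694.3  75.8  14.5] [276. 227.]
side mill 0.83 [549.6 308.    1.4] [292. 307.]
side oil 0.76 [619.4 362.6   1.9] [259. 316.]
side bowl 0.83 [408.  312.2   3.3] [343. 325.]
side bigjar 0.89 [ 676.2 -181.1    2.5] [311. 177.]
side potato 0.86 [527.9 455.   24.4] [277. 356.]
top shelf 0.63 [470.1 113.9   2.4] [297. 256.]
top roof 0.73 [570.6 121.7 174.2] [289. 206.]
top rail 0.78 [467.8 112.2  13. ] [297. 257.]
top crate 0.72 [660.2 124.4  12.7] [294. 185.]
top cra
[... 795 characters left out ...]
': array([-7.98038640e-04,  4.08853689e-04,  5.65477342e-04, -1.01302518e-03,
       -5.04411420e-04,  3.14460452e-05, -3.10424201e-04]), 'joint_torque': array([-1.44133008e-05, -5.20416212e+01, -1.25380568e-02, -2.44053823e+01,
       -5.67031768e-02,  1.13543635e-02,  2.89948196e-05]), 'tcp_pos': array([ 248.7875557 , -600.52126199,  214.60176496]), 'tcp_rot': array([ 3.08114822e+00,  6.13013338e-01, -6.87146660e-05]), 'contact_force': array([0.25462738, 0.54085097, 0.42502861]), 'wrist_torque': array([-0.04151515, -0.02863053,  0.01899594]), 'grip_force': 0.0, 'grip_width': 1.0035640973432682}
side [ 282.07665098  895.20880727 1062.04657714]
top [ 382.4093653    38.11609778 1189.62175516]
```

View pics/s0.png

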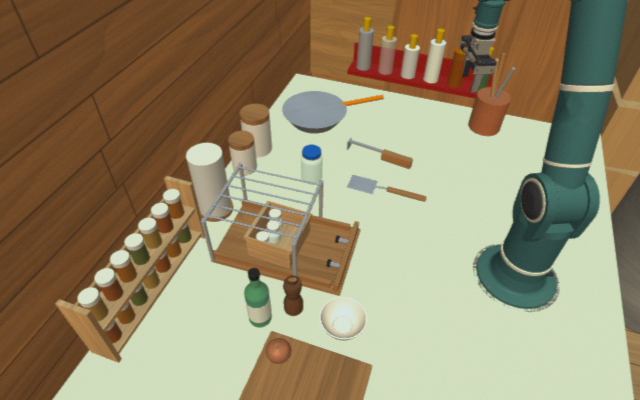

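View pics/t0.png

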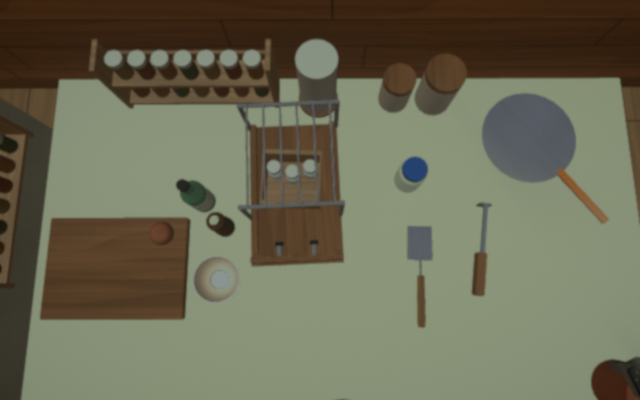

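Side view: hook lies at around (350–410, 150–160), spatula below it, and the shelf with the crate under the wire roof at (280, 235). The top view agrees: hook at (482, 206–290), crate at (292, 180), buffers at (279/314, 247). I'll average a few detections and check reachability.

```bash
cat >> h.py <<'E'
def avg(names,n=4,show=True,cams=("side","top")):
    res={k:[] for k in names}
    for _ in range(n):
        for cam in cams:
            viewer.read_camera(cam)
            for k in names:
                d=viewer.pinpoint(k,cam)
                if d and d[0]["confidence"]>.4: res[k].append(w(cam,d[0]["at"]))
    out={}
    for k,v in res.items():
        if v:
            out[k]=np.median(v,0)
            if show: print(k,len(v),out[k].round(1),np.std(v,0).round(1))
    return out
def ori(yaw,pitch=0,flip=0):
    # tool x along hook axis (flip: opposite); pitch>0 leans the wrist forward (+x)
    return (R.from_euler("z",yaw)*R.from_euler("y",pitch)*R.from_euler("x",np.pi)*R.from_euler("z",flip*np.pi)).as_rotvec()
E
python3 - <<'E'
from h import *
a=avg("roof rail crate crate_lip hook_grip hook_tip".split())
y=lambda p,q:np.arctan2(q[1]-p[1],q[0]-p[0])
print("shelf",y(a["rail"],a["roof"]),"crate",y(a["crate_lip"],a["crate"]),"hook",y(a["hook_grip"],a["hook_tip"]))
for pitch in (0,.2,.35,.5):
  for flip in (0,1):
    for p,yw in (((465,-365,5),-.12),((340,110,95),.05),((370,112,95),.05),((475,120,95),.05),((475,120,130),.05)):
      q=kin.ik(p,ori(yw,pitch,flip)); print(pitch,flip,p,None if q is None else np.round(q,2))
E
```

```text
roof 7 [576.6 117.  172.9] [1.5 2.5 1.3]
rail 8 [470.  115.6  12.2] [1.3 2.9 1.3]
crate 8 [660.8 125.8  10.7] [1.  1.8 1.4]
crate_lip 6 [594.5 132.   94.8] [1.8 1.1 3.1]
hook_grip 8 [ 437.3 -359.8   18.2] [1.7 3.1 2.1]
hook_tip 8 [ 601.8 -380.5    2.3] [54.3  7.2  6.2]
shelf 0.013368075424969738 crate -0.0932748362143314 hook -0.12548005170224655
0 0 (465, -365, 5) [ 0.6   0.65  0.01  1.87 -0.01  0.62 -1.07]
0 0 (340, 110, 95) [ 0.35  0.29 -0.83  2.33  0.37  0.64 -2.27]
0 0 (370, 112, 95) [ 0.29  0.32 -0.74  2.27  0.36  0.66 -2.24]
0 0 (475, 120, 95) [ 0.17  0.45 -0.58  2.05  0.36  0.74 -2.16]
0 0 (475, 120, 130) [ 0.23  0.4  -0.66  2.03  0.34  0.82 -2.14]
0 1 (465, -365, 5) [ 1.    0.73 -0.52  1.84  0.53  0.71  1.62]
0 1 (340, 110, 95) [ 0.57  0.4  -1.09  2.32  0.56  0.71  0.69]
0 1 (370, 112, 95) [ 0.64  0.55 -1.21  2.26  0.73  0.82  0.56]
0 1 (475, 120, 95) [ 0.46  0.6  -0.98  2.04  0.67  0.86  0.72]
0 1 (475, 120, 130) [ 0.57  0.61 -1.13  2.01  0.69  0.96  0.7 ]
0.2 0 (465, -365, 5) [ 0.53  0.73  0.05  1.73  0.07  0.87 -1.18]
0.2 0 (340, 110, 95) [ 0.25  0.38 -0.69  2.21  0.23  0
[... 1146 characters left out ...]
130) [ 0.35  0.7  -0.87  1.77  0.39  1.26  0.96]
0.5 0 (465, -365, 5) [ 0.46  0.89  0.08  1.5   0.14  1.23 -1.25]
0.5 0 (340, 110, 95) [ 0.15  0.55 -0.56  2.02  0.12  1.12 -2.01]
0.5 0 (370, 112, 95) [ 0.12  0.58 -0.52  1.95  0.12  1.16 -1.99]
0.5 0 (475, 120, 95) [ 0.03  0.69 -0.39  1.7   0.11  1.28 -1.92]
0.5 0 (475, 120, 130) [ 0.04  0.65 -0.41  1.68  0.1   1.34 -1.92]
0.5 1 (465, -365, 5) [ 0.83  0.97 -0.52  1.46  0.57  1.37  1.57]
0.5 1 (340, 110, 95) [ 0.42  0.7  -0.93  2.01  0.35  1.19  0.89]
0.5 1 (370, 112, 95) [ 0.39  0.72 -0.9   1.94  0.36  1.23  0.92]
0.5 1 (475, 120, 95) [ 0.29  0.82 -0.79  1.68  0.36  1.35  0.99]
0.5 1 (475, 120, 130) [ 0.31  0.78 -0.82  1.66  0.34  1.4   0.99]
```

Run:
```python
from h import *
yaw=-.125;P=.2
ax=np.array([np.cos(yaw),np.sin(yaw),0])
# grip estimate: combine grip and tip-165
g=np.array([437.3,-359.8,18.])
g=(g+np.array([601.8,-380.5,18])-165*ax)/2
rv=ori(yaw,P); tz=R.from_rotvec(rv).as_matrix()[:,2]
tcp=g+22*ax+[0,0,6]+19*tz
print(g,tcp)
robot.movep(tcp+[0,0,120],rv)
robot.servo_line(tcp,feed=120)
grip(0.0,50); robot.hold(.2)
o=robot.observe();print(o["grip_width"]*92,o["grip_force"],o["tcp_pos"],o["contact_force"])
robot.servo_line(tcp+[0,0,60],feed=100); robot.hold(.2)
a=avg(["hook_tip","hook_grip"],3); snap("side","s1")
o=robot.observe();print(o["t"],o["tcp_pos"],o["contact_force"],o["wrist_torque"], o["grip_width"]*92)
print("nominal tip", g+165*ax+[0,0,-18]+[0,0,60])
```

```text
[ 437.69369245 -359.8643345    18.        ] [ 455.77677545 -362.13656676    5.37873502]
23.75007342366823 49.93517518043518 [ 455.86783827 -361.85306809    5.35029693] [0.10923826 0.54860792 0.00979734]
hook_tip 6 [ 600.7 -382.8   60.5] [ 20.8 257.   21.6]
hook_grip 6 [ 437.2 -359.8   75.6] [ 66.1 270.5  27.5]
9.8333 [ 455.78603791 -362.14390082   65.40720732] [ 0.46373157 -0.29116632 -0.95636097] [ 0.04436922 -0.24722003 -0.00892172] 23.86516075677872
nominal tip [ 601.40630755 -380.4356655    60.        ]
```

View pics/s1.png

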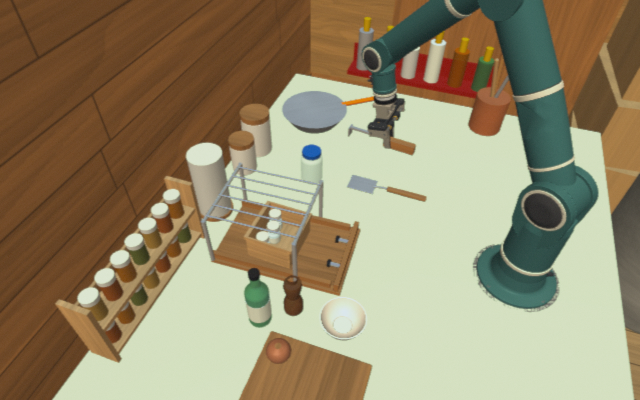

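Hook is held level, tip seen at around (352, 132); the scene is otherwise untouched. Now measure the shelf yaw and carry the hook to the front of the roof.

```bash
cat >> h.py <<'E'
P=.2
def tcpfor(tip,yaw): return np.array(tip)-146.8*np.array([np.cos(yaw),np.sin(yaw),0])+[0,0,5.4]
def tipline(tip,yaw,feed=120): robot.servo_line(tcpfor(tip,yaw),feed=feed,rotation=ori(yaw,P))
def tipnow():
    o=robot.observe(); m=R.from_rotvec(o["tcp_rot"]).as_matrix(); yaw=np.arctan2(m[1,0],m[0,0]); return o["tcp_pos"]+146.8*np.array([np.cos(yaw),np.sin(yaw),0])-[0,0,5.4],yaw,o
def back(cam,p,z):
    c=viewer.camera_info(cam);Rm=np.array(c["R"]);C=-Rm.T@np.array(c["t"]);d=Rm.T@np.linalg.inv(c["camera_matrix"])@[p[0],p[1],1];return C+d*(z-C[2])/d[2]
E
python3 - <<'E'
from h import *
im=viewer.read_camera("top")
for n in ("rail","shelf"):
  for s in viewer.silhouettes(n,"top")[:1]:
    m=s["mask"].astype(np.uint8); print(n,s["confidence"],m.sum(),cv2.boundingRect(m))
    # lower boundary of the mask = front edge of rail
    ys,xs=[],[]
    for c in range(262,335):
        r=np.nonzero(m[:,c])[0]
        if len(r): xs.append(c);ys.append(r.max()+.5)
    k=np.polyfit(xs,ys,1); A=back("top",(255,np.polyval(k,255)),44);B=back("top",(340,np.polyval(k,340)),44)
    print(A,B,"yaw",np.arctan2(-(A-B)[0],(A-B)[1]))
t,y,_=tipnow(); print(t,y)
tipline(t+[0,0,170],y,250)
tipline((545,-300,230),-.08,250)
tipline((545,125,230),-.05,300)
tipline((545,127,112),-.05,200); robot.hold(.2)
avg(["hook_tip","crate_lip","rail"],4)
t,y,o=tipnow();print(t,y,o["t"],o["contact_force"],o["joints"])
snap("side","s2");snap("top","t2")
a=cv2.imread("pics/s2.png")[150:310,200:440];b=cv2.imread("pics/t2.png")[140:300,190:430]
cv2.imwrite("pics/c2.png",cv2.resize(np.vstack([a,b]),None,fx=1.87,fy=1.87,interpolation=cv2.INTER_CUBIC))
E
```

```text
rail 0.97 770 (250, 240, 93, 24)
[447.1998095  217.32779853  44.        ] [457.80005198   2.32137701  44.        ] yaw 0.04926209318174058
[ 601.41294733 -380.44040754   59.96276508] -0.1250576361227176
hook_tip 6 [544.2 127.2 112.8] [67.2 18.7 49.5]
crate_lip 8 [594.1 130.9  93.5] [1.6 2.3 4.8]
rail 8 [470.2 115.6  11.3] [73.7 17.8  1.9]
[544.96997101 126.99731793 111.98112335] -0.04997600801341177 15.4333 [ 0.1162009  -0.26512693 -1.77195403] [-0.06195376  0.36232557 -0.33292505  2.07371134  0.04092214  0.90644573
 -2.03424496]
```

View pics/c2.png

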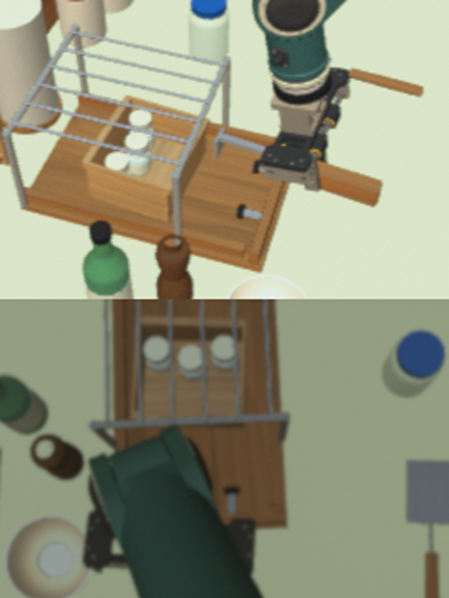

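The hook tip is in front of the roof at the predicted place, shank level, and clear of the wires; the crate lip is at (594, 131). Insert, lower and pull in small steps while logging the force.

Run:
```python
from h import *
cy=-.09
tipline((614.2,129.7,112),cy,80)
robot.hold(.2); f0=robot.observe()["contact_force"];print("f0",f0)
tipline((614.2,129.7,70),cy,60); robot.hold(.2)
t,y,o=tipnow(); base=o["contact_force"]; print(o["t"],t,base-f0,o["wrist_torque"])
d=-np.array([np.cos(.049),np.sin(.049),0])
np.save("base.npy",base)
s=0
while s<34:
    s+=2; yaw=min(cy+max(0,s-14)*.003,.0)
    tipline(np.array([614.2,129.7,70])+d*s,yaw,40)
    o=robot.observe();f=o["contact_force"]-base; print(s,f.round(1))
    if abs(f).max()>9: break
np.save("pull.npy",[s,yaw])
print(o["t"],tipnow()[0]); avg(["crate_lip","crate"],2)
snap("side","s3"); cv2.imwrite("pics/c3.png",cv2.resize(cv2.imread("pics/s3.png")[150:310,200:440],None,fx=2.5,fy=2.5,interpolation=cv2.INTER_CUBIC))
```

```text
f0 [ 0.05105443  0.35293278 -1.67648741]
17.8083 [614.52157939 129.76797307  70.37053749] [-0.02468981 -1.14369769  0.71853062] [ 0.00370899 -0.27095746  0.00400291]
2 [-0.5  0.5 -1.7]
4 [-0.4  0.5 -0.2]
6 [-0.4  0.9 -1.5]
8 [-0.5  1.  -0.5]
10 [ 0.7  0.2 -0.2]
12 [ 2.1  1.  -1.7]
14 [ 2.7  2.3 -0.6]
16 [ 3.3  1.5 -0.8]
18 [ 2.9  1.3 -0.1]
20 [ 3.3  1.3 -0.4]
22 [ 2.9  2.1 -0.6]
24 [ 3.3  1.2 -0.2]
26 [ 2.5  1.3 -0.5]
28 [3.  1.1 0.2]
30 [3.4 1.8 1.6]
32 [2.9 0.4 0.7]
34 [2.9 1.3 1. ]
22.0583 [580.00011261 127.85838976  70.012728  ]
crate_lip 4 [570.7 128.7  93. ] [0.8 2.1 3.8]
crate 3 [636.1 126.    8.8] [78.4  7.   5.2]
```

View pics/c3.png

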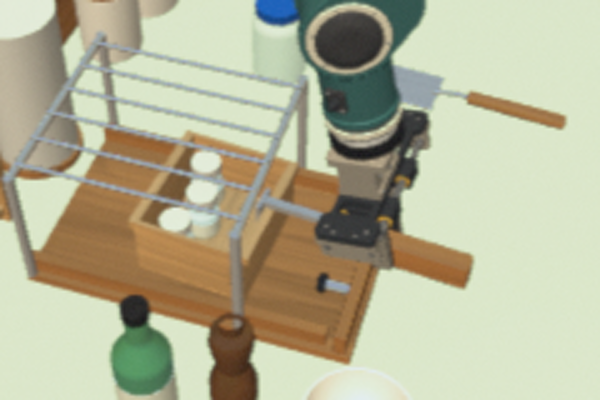

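The crate follows the hook at about 3 N drag, jars standing, and the shank sits over the lip at (265, 200) in the crop. The buffer at (330, 284) is still well ahead. Continue, feeling for the buffers.

Run:
```python
from h import *
d=-np.array([np.cos(.049),np.sin(.049),0]);base=np.load("base.npy")
p0=np.array([614.2,129.7,70]);s=34.;yaw0=0.
def go(s,feed): tipline(p0+d*s,min(.049,yaw0+(s-34)*.0011),feed)
def F(n=3):
    v=[]
    for _ in range(n): v.append((robot.observe()["contact_force"]-base)@-d); robot.hold(.02)
    return np.mean(v)
drag=[]
while s<94:
    s+=5; go(s,50); f=F(1); drag.append(f)
    if f>6.5: break
print("drag",np.round(drag,1)); D=np.median(drag); log=[]
while s<136:
    f=F(); log.append((round(s,2),round(f,2)))
    if f>D+6: break
    s+=1. if f<D+1.3 else .3
    go(s,15)
print(D,log[-22:])
print("t hold",robot.observe()["t"])
for _ in range(4): robot.hold(.17); print(round(F(2),2))
t,y,o=tipnow();print(o["t"],t,y,o["contact_force"]-base,o["wrist_torque"])
np.save("pull.npy",[s])
avg(["crate_lip","crate"],1)
snap("side","s4"); cv2.imwrite("pics/c4.png",cv2.resize(cv2.imread("pics/s4.png")[150:310,200:440],None,fx=2.5,fy=2.5,interpolation=cv2.INTER_CUBIC))
```

```text
drag [ 0.4  0.4  0.4  1.1  1.   0.6  0.4  0.5  0.7 -0.   0.7  0.7]
0.5495807795202129 [(98.9, np.float64(3.13)), (99.2, np.float64(3.3)), (99.5, np.float64(3.54)), (99.8, np.float64(2.9)), (100.1, np.float64(3.18)), (100.4, np.float64(3.07)), (100.7, np.float64(3.05)), (101.0, np.float64(3.12)), (101.3, np.float64(3.63)), (101.6, np.float64(3.44)), (101.9, np.float64(3.09)), (102.2, np.float64(2.96)), (102.5, np.float64(3.84)), (102.8, np.float64(3.49)), (103.1, np.float64(4.61)), (103.4, np.float64(4.88)), (103.7, np.float64(5.23)), (104.0, np.float64(6.32)), (104.3, np.float64(5.71)), (104.6, np.float64(6.45)), (104.9, np.float64(6.16)), (105.2, np.float64(6.95))]
t hold 36.5083
7.49
6.97
7.6
6.46
37.3083 [510.07374715 124.61984009  70.03557396] 0.04884184382781399 [ 6.77141324  1.20773178 -4.00859733] [ 0.10493472 -1.56997284 -0.00459297]
crate_lip 2 [502.3 123.6  92.6] [2.  0.7 2.8]
crate 2 [568.7 124.9  10.8] [1.6 2.  1.9]
```

View pics/c4.png

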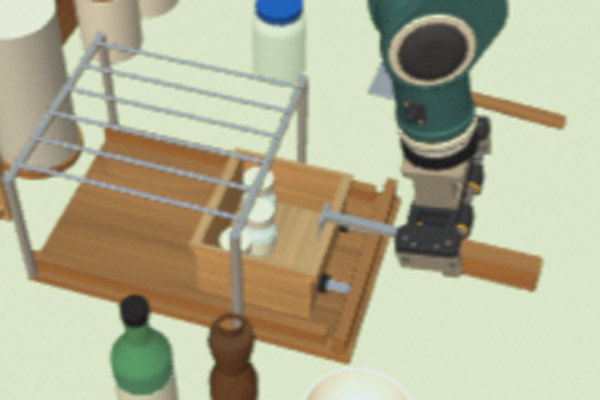

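Crate (front at about (320, 270)) reached the buffers; jars stand. True slow-drag friction was ~3.1 N, so buffer load is ~4 N. I'll press about 1 mm further, hold, then ease off and unhook.

Run:
```python
from h import *
d=-np.array([np.cos(.049),np.sin(.049),0]);base=np.load("base.npy")
p0=np.array([614.2,129.7,70]);s=float(np.load("pull.npy")[0])
def F(n=3):
    v=[]
    for _ in range(n): v.append((robot.observe()["contact_force"]-base)@-d); robot.hold(.02)
    return round(np.mean(v),2)
f=F();log=[(s,f)]
while s<106.5 and f<8.8:
    s+=.3; tipline(p0+d*s,.049,15); f=F(); log.append((round(s,2),float(f)))
print(log)
for _ in range(4): robot.hold(.15); print(F(2), (robot.observe()["contact_force"]-base).round(1))
print("ease",robot.observe()["t"])
for k in (1,2,3,4,5,7): tipline(p0+d*(s-k),.049,12); print(k,F(2))
tipline(p0+d*(s-14),.049,40); print("free",F(), (robot.observe()["contact_force"]-base).round(1))
t=tipnow()[0]; tipline(t+[0,0,50],.049,60); tipline(t+[0,0,170],.049,200)
print(robot.observe()["t"],tipnow()[0])
avg(["crate_lip","crate"],3)
snap("side","s5"); cv2.imwrite("pics/c5.png",cv2.resize(cv2.imread("pics/s5.png")[150:310,200:440],None,fx=2.5,fy=2.5,interpolation=cv2.INTER_CUBIC))
```

```text
[(105.1999999999999, np.float64(7.7)), (105.5, 7.51), (105.8, 7.97), (106.1, 7.93), (106.4, 8.15), (106.7, 8.74)]
8.63 [ 7.9  1.3 -5.3]
8.87 [ 8.2  1.1 -4.7]
8.37 [ 7.7  0.9 -5.1]
8.28 [ 8.8  0.1 -5.2]
ease 39.9417
1 6.05
2 4.92
3 1.43
4 -0.15
5 -0.33
7 0.08
free -0.1 [-0.7  0.4 -1. ]
43.8167 [520.92187106 124.84057048 238.96759956]
crate_lip 6 [502.1 126.1  92.3] [1.  2.4 3.6]
crate 6 [568.7 126.2  12.6] [ 9.5 16.6 60.1]
```

View pics/c5.png

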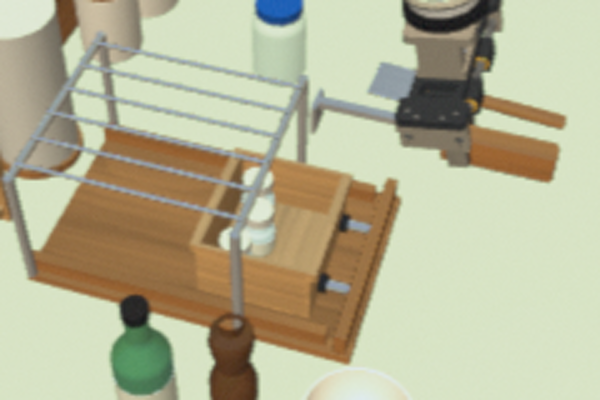

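Unhooked; both buffers (343, 223 and 322, 284) touch the crate front and the jars are standing. Return the hook to its place.

Run:
```python
from h import *
tipline((530,-250,235),-.08,300)
tipline((601.4,-380.4,60),-.125,250); robot.hold(.2)
avg(["hook_tip","hook_grip"],2)
b=robot.observe()["contact_force"][2]
tipline((601.4,-380.4,8),-.125,120)
z=8.
while z>-.5:
    z-=.7; tipline((601.4,-380.4,z),-.125,15); f=robot.observe()["contact_force"][2]-b
    if f>2.5: break
print("z",z,f)
grip(0.4); robot.hold(.2); grip(1.0)
t,y,o=tipnow()
robot.servo_line(o["tcp_pos"]+[0,0,150],feed=200)
robot.movep([300,-560,215],ori(-.3,0)); robot.hold(.3)
print(robot.observe()["t"])
avg("crate crate_lip hook_grip hook_tip spatula mill oil bowl bigjar potato".split(),1)
snap("side","s6")
```

```text
hook_tip 3 [ 600.3 -382.3   63.7] [0.9 1.2 2.3]
hook_grip 4 [ 438.3 -360.2   79. ] [ 14.4 206.2  28.8]
z -0.40000000000000124 2.72850503900452
55.275
crate 2 [492.6 -41.7   5.6] [ 74.9 166.3   3.2]
crate_lip 2 [502.2 126.5  92.6] [0.2 1.1 5.3]
hook_grip 2 [ 437.2 -361.9   19.3] [1.5 3.3 2.8]
hook_tip 2 [ 600.  -382.7    1.1] [1.7 0.  0.8]
spatula 2 [ 418.  -206.6    2.7] [0.  1.5 1.5]
mill 2 [545.3 306.7   3. ] [1.7 0.6 0. ]
oil 2 [616.6 362.7   2.8] [1.  0.2 0. ]
bowl 2 [406.4 310.6   2.2] [0.5 1.  0.5]
bigjar 2 [ 675.6 -181.8    1.9] [0.3 1.1 0.6]
potato 2 [526.6 456.5  27.4] [2.1 1.3 1.6]
```

View pics/s6.png

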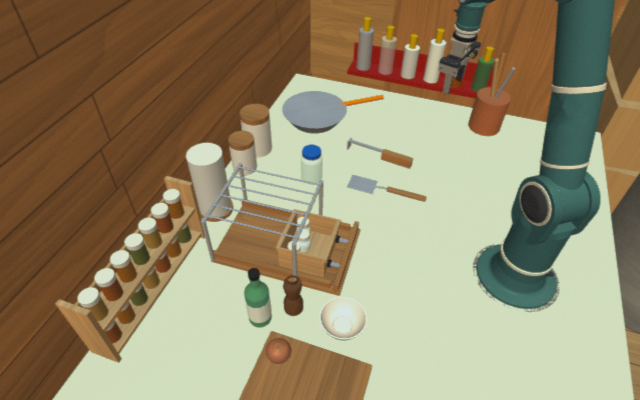

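The hook lies back at (350–410, 145–160), the crate stands on the buffers at (310, 240), and everything else is in place.

```bash
python3 -c "
from h import *
print(robot.job_done())"
```

```text
the job is handed in; nothing more can be done
None
```

The job is handed in at about 55 s: the crate was pulled forward and held against the buffers at roughly 5 N (estimated from wrist force) for over half a second, then unhooked and left there with its jars standing, and the hook is back on the counter with everything else where it was.

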